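# Snap down the sprung reel rest and set the solder reel on it

### The arm

A 6-joint arm with a two-finger parallel gripper is mounted at the origin on the work surface. World frame = base frame: x ahead of the robot, y to its left, z up, the work surface at z = 0. Lengths are in mm, angles in rad, forces in N, time in s.
With the tool pointing down it reaches from about 300 to 775 mm from the base axis. Payload 14.6 kg.
Tool frame: the origin (TCP) lies between the finger pads; the fingertips stand 8 mm ahead of it and the grasp point (between the pads) lies 11 mm behind it; x points along the fingers, y is the direction in which the jaws open and shut, and the axes are right-handed (so a half turn about x gives the same grasp; the last joint's range is limited). The gripper opens to 94 mm and grips with 3 to 60 N. Pads are 16 mm wide; open, the fingers measure 119 mm over their backs; the gripper's body (75 mm by 177 mm) begins 78 mm behind the grasp point.
Start: joints at [-1.22, 0.3, 1.521, -0, 1.321, -0.067], TCP at [223.155, -502.684, 213.446] pointing down, gripper open.
Joint ranges: [-3.03, 3.03], [-0.79, 2.21], [0.23, 2.52], [-1.04, 4.18], [0, 3.07], [-2.55, 2.55]. Speed limits (rad/s): [2.22, 2.22, 2.57, 3.14, 3.14, 3.14].

### API

Orientations are given as [roll, pitch, yaw] about the fixed x, y, z axes, in that order (R = Rz(yaw) Ry(pitch) Rx(roll)).
In Python, from cell import telemetry, camera, calibration, order gives the robot as it stands.
- The arm moves only by the shell command python3 -m handwheel 'ROWS' [FORCE]. ROWS is JSON, a list of rows, each a list of 7 numbers: the turn, a rotation vector about the tool's x, y, z as a fraction of full scale, then the shift along the tool's x, y, z as a fraction of full scale, then the opening, from 0 (shut) to 1 (fully open). A call has 1 to 12 rows; each row is the pose to reach, as a shift and turn from the pose measured when the call began, along the tool's axes at that moment, turning the shorter way round; what a row does not reach only later rows make up. Full scale, the value 1, is 300 mm for a shift and pi rad for a turn. A row lasts 1/8 s, in which the tool goes at most 62.5 mm and 10.7 degrees, less where a joint would pass 70% of its speed; a pose out of reach is approached as far as the arm can. A call with a number of a shift or a turn outside -1 to 1 is refused whole. A call with a gripper value outside its range is refused whole. The fingers move at their own pace and stop on an object; FORCE is the grip in N (left out, the last holds). Time passes only in rows, so rows that repeat a pose let the fingers close. It gives the time, the measured TCP pose, the force and the opening at its end, in the units of the state.
- telemetry.read_state(): the state, without advancing time (a new reading comes with each control period).
- camera(name): name is "scene" or "side" or "wrist"; returns the picture (420x560x3 uint8, red, green, blue); there is no depth.
- calibration(name): a dict with "fov_y" (degrees; the focal length in pixels is half the picture's height over the tangent of half this angle, whatever the lens; pixels are square), "cx", "cy" (the principal point, pixels), "position" and "attitude" of the camera in the world. Camera axes: x right, y down, z forward; pixel columns grow to the right and rows downward; lengths in mm; the calibration is good to about 2 mm. A picture is of the moment at which its call begins: read the wrist's pose just before it. calibration takes no time and is no camera call; for the wrist camera it gives the pose at the moment of the call.
- order.sign_off(): hands the job in, once; it reports no verdict.
The state is a dict: "clock": time; "joints": joint angles; "qd": joint speeds; "effort": joint torques, N m; "eef_pos": TCP position; "eef_rot": TCP orientation; "wrist_force": force on the tool from outside, world axes, zero at the start; "moment": the same for the moment, N m; "finger_gap": finger opening in mm.
Only numpy, scipy, OpenCV 4.12 (cv2) and the standard library are available. Lean on these libraries where they do the work, as an engineer would, in place of code of your own. Each camera call takes 0.05 s, during which the arm holds its last target.

### The job

Push the sprung fold-down rest on the bench stand down past its stiff point until it snaps over and lies level against its stop, pressing near its free edge and never harder than about 30 N. Then stand the tall, narrow solder reel upright on the middle of the rest, set down gently, and let go. Leave the flat reel, the jar and the mug where they are.

Things in the scene. Friction and masses are not known exactly. Their poses are not given: they have to be found in the camera images.
- post: Bench stand, bolted down: dark steel base plate 180 x 210 x 10 mm with two aluminium uprights (24 x 20 mm, 156 mm high, 170 mm apart along y, at x = +22 mm). A shelf-like rest hangs on a crosspiece clamped between them. Origin on the bench surface; the plate spans x = -120 to +60 mm. -x is the stand's front (roughly towards the robot), y along the hinge, z up.
- hinge_mean (a point): Point on the stand (x -5, y 0, z 100 mm in its frame, same axes) where the middle of the rest's hinge axis lies ON AVERAGE; the axis runs along y. The real hinge is straight above or below: its crosspiece is clamped anywhere from 30 mm lower to 30 mm higher. That height is not measured: find it by touch or sight. The clamp does not slip.
- spot_mean (a point): Point on the stand (x -68, y 0, z 102.5 mm in its frame): the middle of the rest's load side when home, ON AVERAGE; really up to 30 mm higher or lower, like the hinge. The rest is a steel plate 110 mm long (8 to 118 mm from the hinge axis), 130 mm wide, 5 mm thick, centred on the axis in thickness, with a thin black mat on its load side. Push near its free edge.
- rest (a joint): Rest angle. 0 = folded up, pointing front and up, 1.13 rad above level; 1.13 = home, level against a hard stop, load side up. A spring holds it up. Pushing its load side (upper rear face) forward and down takes 0.4 N m, rising to 1.05 near 0.55 rad (11 N at 95 mm from the hinge), nothing at dead centre near 1.0 rad; beyond, it snaps home and stays. Let go earlier, it springs back up.
- reel_center (a point): Centre of the tall narrow solder reel, half-way up its axis: a cylinder 50 mm in diameter and 56 mm high, standing upright on the bench, white end flanges and a silvery winding, 0.18 to 0.35 kg. Grip it across its diameter from above. z along its axis, upward.
- flatreel_center (a point): Centre of another reel, wide and flat, 72 mm in diameter and 26 mm high: a bystander, not to be moved.
- jar: Bystander: closed amber jar, 54 mm in diameter, 70 mm high; origin under its centre.
- mug: Bystander: white mug, 76 mm in diameter, 90 mm high; origin under its centre.
Not all that is in view belongs to the job. Leave any green or pink look-alike of the part that bears reel_center alone.

How it is judged:
By the outcome, as a careful person would: the job done as asked, in the order asked, and still so for the second after the job is handed in, with the robot touching nothing.
It also fails if it takes over 72 s, if anything falls off the work surface, if the arm or the gripper's body presses on something with over 40 N, if the wrist force passes 120 N, or if a joint passes its speed limit or range.

## Working session

There is one attempt and no reset: what is moved stays moved. The work goes in short steps, Python scripts to look and compute and a shell command to move; the robot and the scene stay as the last step left them, time stands still between calls to the robot, and variables do not carry over. Pictures are saved under pics/ and viewed, and the job is handed in when it is done.

```bash
mkdir -p pics; ls; python3 - <<'E'
from cell import telemetry, camera, calibration
import cv2
print(telemetry.read_state())
for n in ["scene","side","wrist"]:
    c=calibration(n);print(n,c)
    cv2.imwrite(f"pics/{n}0.png",camera(n)[:,:,::-1])
E
```

```text
pics
{'clock': 0.0, 'joints': array([-1.21956788e+00,  3.00447391e-01,  1.52162381e+00,  1.10778698e-05,
        1.32074802e+00, -6.65984392e-02]), 'qd': array([-0.00054528, -0.00048707, -0.00082283, -0.00023669,  0.0017595 ,
       -0.00198182]), 'effort': array([-5.08915873e-04, -5.31813526e+01, -3.52738559e+01,  7.08053727e-02,
        2.44317355e-02, -1.04346250e-04]), 'eef_pos': array([ 223.07922845, -502.41777086,  212.88127235]), 'eef_rot': array([-1.64614249,  1.56956971,  1.91327429]), 'wrist_force': array([-0.14707009,  0.03606098, -0.1910599 ]), 'moment': array([ 0.00689963,  0.01979261, -0.00559572]), 'finger_gap': 94.11649789149095}
scene {'fov_y': 50.95779450720894, 'cx': 278.85840398991206, 'cy': 209.23079373042654, 'position': array([1139.69036977,  206.76117215, 1025.18228478]), 'attitude': array([-2.51165924, -0.01051301,  2.01544721])}
side {'fov_y': 49.25928607150432, 'cx': 279.0055882450114, 'cy': 207.5323659045747, 'position': array([250.92421495, 633.53189014, 881.59060768]), 'attitude': array([-2.37251071e+00,  1.80013208e-03, -2.76013607e+00])}
wrist {'fov_y': 67.13133901824864, 'cx': 277.78054919645376, 'cy': 209.66152878483658, 'position': array([ 285.6430529 , -474.93910318,  384.17741686]), 'attitude': array([ 2.90655915e+00,  1.54997485e-03, -1.15488484e+00])}
```

View pics/scene0.png

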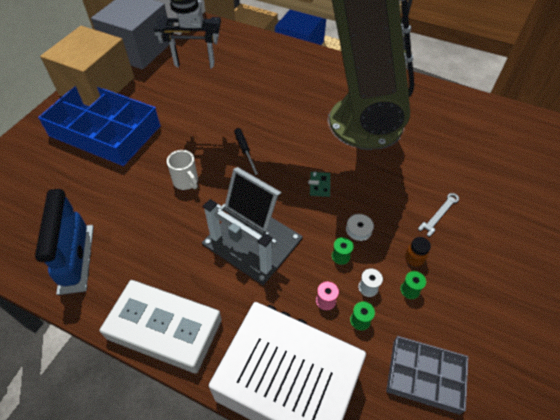

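View pics/side0.png

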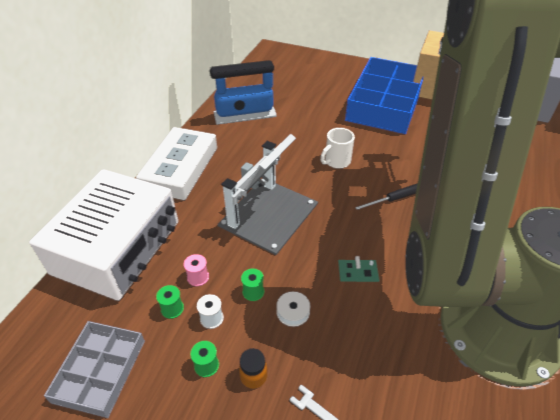

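View pics/wrist0.png

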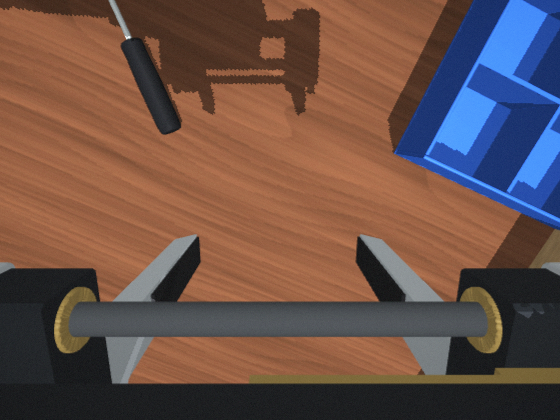

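Candidates for reel_center, scene and side pixels:
- **White reel:** scene (371,283), side (209,311).
- **Green look-alikes:** scene (343,251), (413,285), (362,316).
- **Pink look-alike:** scene (327,295).
- **Flat reel:** scene (360,227), wide and grey-white.

I choose the white one and will check it in a crop.

```bash
cat > h.py <<'E'
import numpy as np, cv2
from scipy.spatial.transform import Rotation as Ro
from cell import telemetry, camera, calibration
def Rm(a): return Ro.from_euler('xyz',a).as_matrix()
def ray(c,uv):
    f=210/np.tan(np.radians(c['fov_y']/2))
    d=Rm(c['attitude'])@np.array([(uv[0]-c['cx'])/f,(uv[1]-c['cy'])/f,1.])
    return np.array(c['position']),d/np.linalg.norm(d)
def onz(c,uv,z):
    p,d=ray(c,uv); return p+d*(z-p[2])/d[2]
def proj(c,P):
    f=210/np.tan(np.radians(c['fov_y']/2))
    q=Rm(c['attitude']).T@(np.array(P)-c['position']); return np.array([c['cx']+f*q[0]/q[2],c['cy']+f*q[1]/q[2]])
def tri(c1,a,c2,b):
    p,d=ray(c1,a);q,e=ray(c2,b)
    s=np.linalg.lstsq(np.c_[d,-e],q-p,rcond=None)[0]
    A=p+d*s[0];B=q+e*s[1];return (A+B)/2,np.linalg.norm(A-B)
E
python3 - <<'E'
from h import *
S=cv2.imread('pics/scene0.png');D=cv2.imread('pics/side0.png')
a=cv2.resize(S[155:285,190:310],None,fx=4.5,fy=4.5,interpolation=cv2.INTER_CUBIC);cv2.imwrite('pics/cs.png',a)
a=cv2.resize(D[125:255,210:325],None,fx=4.5,fy=4.5,interpolation=cv2.INTER_CUBIC);cv2.imwrite('pics/cd.png',a)
a=cv2.resize(S[210:340,310:440],None,fx=3,fy=3,interpolation=cv2.INTER_CUBIC)
b=cv2.resize(D[250:380,150:280],None,fx=3,fy=3,interpolation=cv2.INTER_CUBIC);cv2.imwrite('pics/cr.png',np.hstack([a,b]))
E
```

```text
(no output)
```

View pics/cs.png

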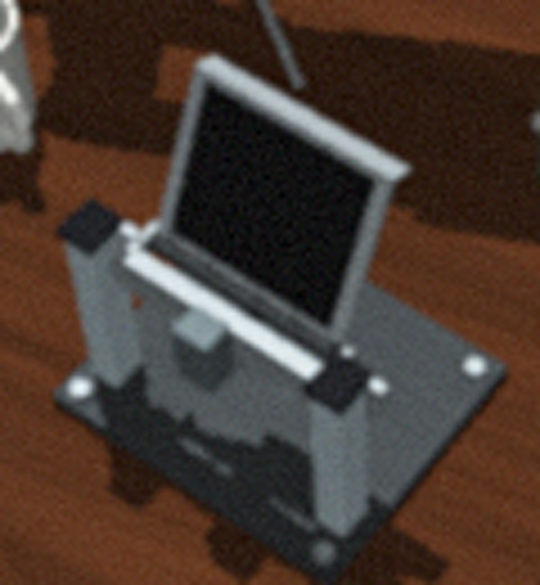

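View pics/cd.png

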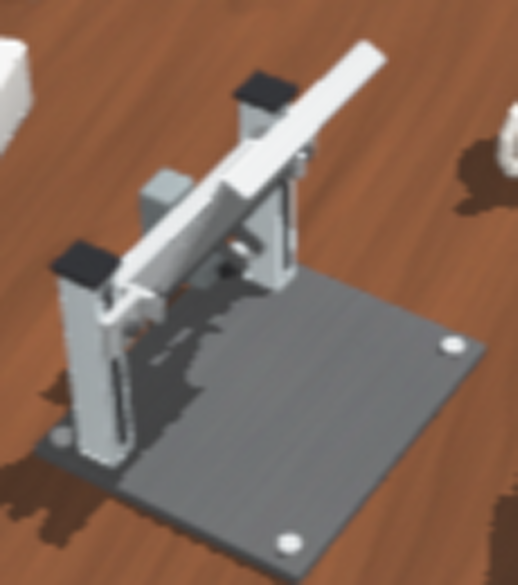

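View pics/cr.png

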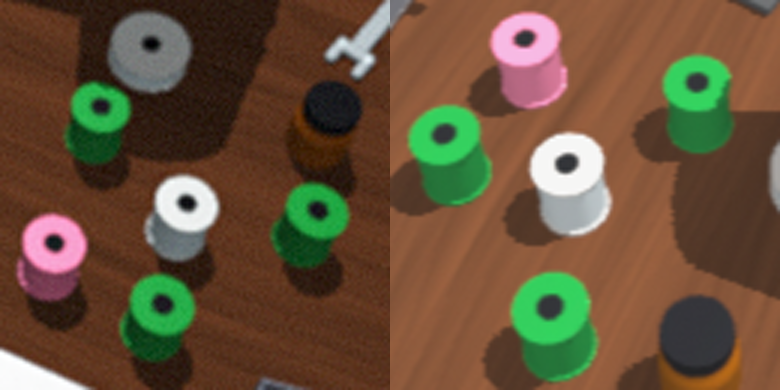

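The crop confirms the choice. It shows one white-flanged, silvery reel at scene (371,278). The other four small reels are green or pink, and the grey-white flat reel is at scene (360,227). Next I work out the stand pose, the hinge height and the reel position.

```bash
python3 - <<'E'
from h import *
cs,cd=calibration('scene'),calibration('side')
s=lambda u,v:(190+u/4.5-.4,155+v/4.5-.4)
d=lambda u,v:(210+u/4.5-.4,125+v/4.5-.4)
print('rear+y',onz(cs,s(330,572),10),onz(cd,d(37,447),10),tri(cs,s(330,572),cd,d(37,447)))
print('front+y',onz(cs,s(506,370),10),onz(cd,d(298,575),10))
print('rear-y',onz(cs,s(57,396),10)); print('front-y',onz(cd,d(486,347),10))
print('caps', onz(cs,s(92,228),158),onz(cs,s(342,385),158),onz(cd,d(88,264),158),onz(cd,d(266,91),158))
# reel top flange centroid by white mask
for n,c,(x0,x1,y0,y1) in (('scene',cs,(340,400,255,310)),('side',cd,(190,230,285,335))):
    im=cv2.imread(f'pics/{n}0.png')[y0:y1,x0:x1]
    m=((im.min(2)>(205 if n=='side' else 195))).astype(np.uint8)
    cn=max(cv2.findContours(m,0,2)[0],key=cv2.contourArea)
    e=cv2.fitEllipse(cv2.convexHull(cn)); print(n,e,onz(c,(e[0][0]+x0,e[0][1]+y0),56))
E
```

```text
rear+y [690.70733854 -40.23599995  10.        ] [690.16450831 -36.55299321  10.        ] (array([690.74483341, -39.45659557,   8.17858162]), np.float64(2.7183194285947323))
front+y [523.39562868  -4.98980513  10.        ] [517.38129433  -5.88000316  10.        ]
rear-y [ 657.70722479 -239.81534262   10.        ]
front-y [ 478.4302304  -207.35375194   10.        ]
caps [ 627.77034525 -213.54438869  158.        ] [658.45635445 -46.45021487 158.        ] [649.31747389 -45.82272402 158.        ] [ 619.4321879  -211.62100812  158.        ]
scene ((31.694927215576172, 22.625926971435547), (16.992273330688477, 19.950864791870117), 115.02613067626953) [585.26039249 205.95562141  56.        ]
side ((18.555049896240234, 19.49944496154785), (20.180103302001953, 24.0344181060791), 76.6074447631836) [581.42301941 207.64775523  56.        ]
```

```bash
python3 - <<'E'
from h import *
cs,cd=calibration('scene'),calibration('side')
s=lambda u,v:(190+u/4.5-.4,155+v/4.5-.4)
d=lambda u,v:(210+u/4.5-.4,125+v/4.5-.4)
print('cap-y',tri(cs,s(92,228),cd,d(266,91)),'cap+y',tri(cs,s(342,385),cd,d(88,264)))
print('reel top',tri(cs,(371.7,277.6),cd,(208.6,304.5)))
yaw=-.182;R=Rm([0,0,yaw]);O=np.array([616.5,-128,0])
def L(x,y,z):return O+R@np.array([x,y,z])
# vertical line hit
def hv(c,uv,x,y):
    p,dd=ray(c,uv);q=L(x,y,0)
    k=np.linalg.lstsq(np.c_[dd,-np.array([0,0,1.])],q-p,rcond=None)[0]
    return k[1],np.linalg.norm(p+dd*k[0]-q-[0,0,k[1]])
a=1.13;u=np.array([-np.cos(a),np.sin(a)]);n=np.array([np.sin(a),np.cos(a)]) # load side normal (rear/up)
for nm,r,t,y,uv in (('free load -y',118,2.5,-65,s(208,72)),('free load +y',118,2.5,65,s(385,184)),('free far +y',118,-2.5,65,s(412,168)),('free far -y',118,-2.5,-65,s(208,55))):
    P=np.array([-5,100])+u*r+n*t
    z,e=hv(cs,uv,P[0],y);print(nm,'h=',z-P[1],'miss',e)
for h in (-30,-15,0,15,30):
    out=[]
    for r,t,y in ((118,2.5,-65),(118,2.5,65),(118,-2.5,65),(8,2.5,65),(8,2.5,-65)):
        P=np.array([-5,100+h])+u*r+n*t
        W=L(P[0],y,P[1])
        out.append(((proj(cs,W)+.4-[190,155])*4.5).round().tolist()+((proj(cd,W)+.4-[210,125])*4.5).round().tolist())
    print(h,out)
E
```

```text
cap-y (array([ 622.97003523, -217.86355023,  151.33767774]), np.float64(2.24233362998821)) cap+y (array([653.40506294, -50.05621192, 151.18688215]), np.float64(3.5961024451550845))
reel top (array([582.91419252, 205.80617909,  52.19281462]), np.float64(0.3162424418105019))
free load -y h= 16.345588588322727 miss 3.850539114681685
free load +y h= 18.780289884095225 miss 6.7188766849444805
free far +y h= 29.684473681225 miss 4.281329401571661
free far -y h= 28.288477295316113 miss 1.6553272540140536
-30 [[207.0, 128.0, 359.0, 122.0], [397.0, 241.0, 224.0, 261.0], [402.0, 237.0, 231.0, 267.0], [346.0, 400.0, 158.0, 364.0], [167.0, 287.0, 288.0, 229.0]]
-15 [[205.0, 111.0, 359.0, 100.0], [398.0, 224.0, 223.0, 239.0], [403.0, 221.0, 231.0, 245.0], [346.0, 386.0, 157.0, 345.0], [165.0, 272.0, 287.0, 209.0]]
0 [[203.0, 93.0, 360.0, 78.0], [398.0, 206.0, 222.0, 216.0], [403.0, 203.0, 230.0, 223.0], [346.0, 372.0, 155.0, 325.0], [163.0, 257.0, 287.0, 190.0]]
15 [[201.0, 74.0, 360.0, 55.0], [398.0, 189.0, 221.0, 193.0], [403.0, 186.0, 229.0, 200.0], [345.0, 357.0, 154.0, 305.0], [161.0, 242.0, 287.0, 169.0]]
30 [[199.0, 56.0, 361.0, 31.0], [398.0, 170.0, 220.0, 169.0], [404.0, 167.0, 228.0, 176.0], [345.0, 341.0, 152.0, 284.0], [158.0, 226.0, 286.0, 149.0]]
```

```bash
python3 - <<'E'
from h import *
cs,cd=calibration('scene'),calibration('side')
S=cv2.imread('pics/scene0.png');D=cv2.imread('pics/side0.png')
s=lambda u,v:(190+u/4.5-.4,155+v/4.5-.4)
d=lambda u,v:(210+u/4.5-.4,125+v/4.5-.4)
R=Rm([0,0,-.182])
for a,b in ((s(208,57),d(364,40)),(s(410,169),d(232,193)),(s(388,184),d(222,182))):
    P,e=tri(cs,a,cd,b);print(P,e,R.T@(P-[616.5,-128,0]))
a=cv2.resize(D[140:200,225:305],None,fx=9,fy=9,interpolation=cv2.INTER_CUBIC);cv2.imwrite('pics/cd2.png',a)
E
```

```text
[ 549.33800042 -178.88185497  235.3427681 ] 0.2724589171837864 [-56.84327148 -62.19758708 235.3427681 ]
[567.61839746 -51.19667844 229.3789744 ] 2.502899987851674 [-61.9754209   66.68739366 229.3789744 ]
[577.50672365 -59.49108572 225.40350355] 0.11416600302908561 [-50.74915159  60.31973599 225.40350355]
```

View pics/cd2.png

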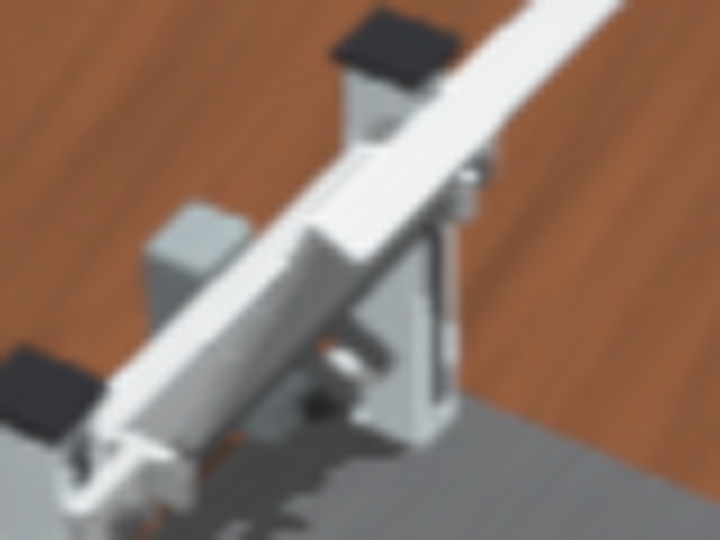

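Edge-on in the side crop, the rest's end face has its near corners at about (259,165) and (264,169). The two views give a hinge about 20 mm above the mean. Now I compute the tool axes, the neighbours' positions and the approach pose.

```bash
cat >> h.py <<'E'
YAW=-.18; O=np.array([616.5,-129,0.]); RS=Rm([0,0,YAW])
def L(x,y,z): return O+RS@np.array([x,y,z])
def plan(P,ydir=None,st=None):
    """shift/turn fractions: target TCP P, tool x down, tool y along ydir (either sign, nearest)"""
    st=st or telemetry.read_state(); R=Rm(st['eef_rot']);p=st['eef_pos']
    t=np.zeros(3)
    if ydir is not None:
        best=None
        for sg in (1,-1):
            y=np.array([*ydir,0.])*sg/np.linalg.norm(ydir);x=np.array([0,0,-1.]);T=np.c_[x,y,np.cross(x,y)]
            rv=Ro.from_matrix(R.T@T).as_rotvec()
            print('  opt turn',(rv/np.pi).round(3))
            if best is None or np.linalg.norm(rv)<np.linalg.norm(best): best=rv
        t=best/np.pi
    print('turn',t.round(3),'shift',(R.T@(np.array(P)-p)/300).round(4),'at',p.round(1),'j6',st['joints'][5].round(2))
E
python3 - <<'E'
from h import *
st=telemetry.read_state();R=Rm(st['eef_rot']);print(R.round(3))
cs,cd=calibration('scene'),calibration('side')
for n,a,h in (('g1',(343.5,245),56),('g2',(414,279),56),('g3',(363,310),56),('pink',(328,290),56),('flat',(360,224),26),('jar',(420,246),70)): print(n,onz(cs,a,h).round())
a=1.13;h=20
for r,t in ((100,2.5),(118,2.5)):
    print(r,L(-5-r*np.cos(a)+t*np.sin(a),0,100+h+r*np.sin(a)+t*np.cos(a)))
P=L(-15,0,270);print(P);plan(P,RS[:2,1])
plan(P,RS[:2,0])
E
```

```text
[[-0.     0.406 -0.914]
 [ 0.001 -0.914 -0.406]
 [-1.    -0.001 -0.   ]]
g1 [528. 111.  56.]
g2 [544. 301.  56.]
g3 [675. 214.  56.]
pink [663. 122.  56.]
flat [425. 125.  26.]
jar [454. 288.  70.]
100 [ 571.82862601 -120.87117111  211.50786846]
118 [ 564.27282791 -119.49624609  227.78728787]
[ 601.74234461 -126.3145564   270.        ]
  opt turn [-0.81 -0.    0.  ]
  opt turn [0.19 0.   0.  ]
turn [0.19 0.   0.  ] shift [-0.1893 -0.6342 -1.6624] at [ 223.1 -502.5  213. ] j6 -0.07
  opt turn [-0.31 -0.    0.  ]
  opt turn [0.69 0.   0.  ]
turn [-0.31 -0.    0.  ] shift [-0.1893 -0.6342 -1.6624] at [ 223.1 -502.5  213. ] j6 -0.07
```

```bash
python3 -m handwheel '[[0,0,0,-0.2,-0.05,-0.1,0],[0.05,0,0,-0.3,-0.15,-0.3,0],[0.1,0,0,-0.3,-0.22,-0.5,0],[0.15,0,0,-0.3,-0.3,-0.7,0],[0.19,0,0,-0.3,-0.35,-0.9,0],[0.19,0,0,-0.3,-0.38,-1,0],[0.19,0,0,-0.3,-0.38,-1,0]]' 20; python3 - <<'E'
from h import *
plan(L(-15,0,290),RS[:2,1])
E
```

```text
clock: 1.02
eef_pos: [452.7, -274.6, 302.6]
eef_rot: [-0.861, 1.569, 2.106]
wrist_force: [-1.2, -0.4, 0.7]
finger_gap: 27.6
  opt turn [-0.998 -0.001  0.001]
  opt turn [0.002 0.    0.   ]
turn [0.002 0.    0.   ] shift [ 0.0425 -0.5732 -0.4031] at [ 452.7 -274.6  302.6] j6 1.13
```

```bash
python3 -m handwheel '[[0,0,0,0,-0.15,-0.1,0],[0,0,0,0,-0.3,-0.2,0],[0,0,0,0,-0.45,-0.3,0],[0,0,0,0,-0.57,-0.4,0],[0,0,0,0,-0.573,-0.403,0]]'; python3 - <<'E'
from h import *
plan(L(-15,0,290),RS[:2,1])
print(calibration('wrist'))
cv2.imwrite('pics/w1.png',camera('wrist')[:,:,::-1]);
a=camera('side')[100:280,180:360,::-1]
cv2.imwrite('pics/d1.png',cv2.resize(a,None,fx=3,fy=3))
E
```

```text
clock: 1.65
eef_pos: [602.6, -125.3, 301.7]
eef_rot: [-0.521, 1.568, 2.447]
wrist_force: [0.7, -0.2, -0.6]
finger_gap: 0.7
  opt turn [-0.998 -0.001  0.001]
  opt turn [0.002 0.001 0.   ]
turn [0.002 0.001 0.   ] shift [0.0389 0.0039 0.0022] at [ 602.6 -125.3  301.7] j6 1.48
{'fov_y': 67.13133901824864, 'cx': 277.78054919645376, 'cy': 209.66152878483658, 'position': array([ 670.34038569, -136.97818245,  472.70316083]), 'attitude': array([ 2.90336175e+00,  2.74350603e-03, -1.74561711e+00])}
```

View pics/w1.png

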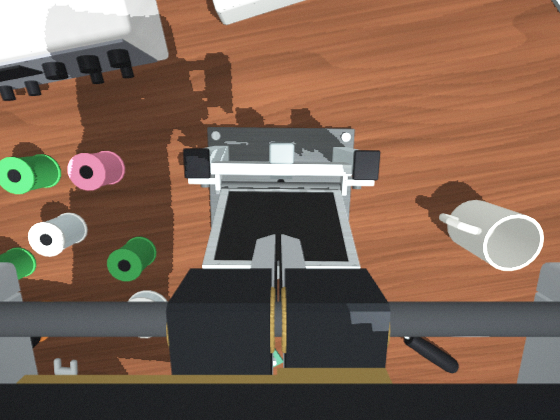

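View pics/d1.png

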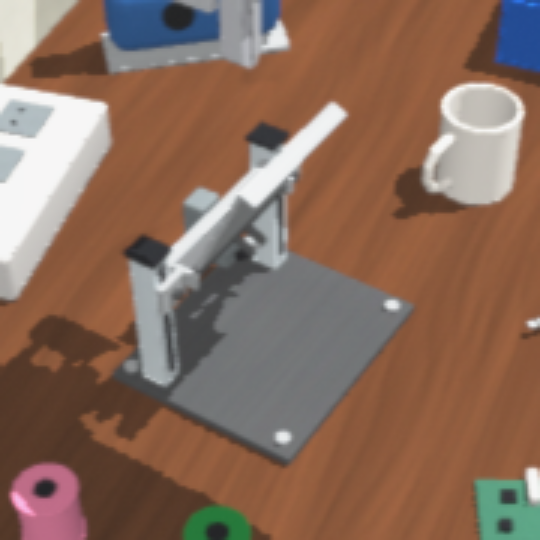

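The wrist view shows the rest's mat below the closed fingers, laterally centred, with the upright caps at (197,163) and (366,165). I refine the stand pose from these.

```bash
python3 - <<'E'
from h import *
c={'fov_y': 67.13133901824864, 'cx': 277.78054919645376, 'cy': 209.66152878483658, 'position': np.array([ 670.34038569, -136.97818245,  472.70316083]), 'attitude': np.array([ 2.90336175e+00,  2.74350603e-03, -1.74561711e+00])}
A=onz(c,(366,165),157);B=onz(c,(197,163),157);print(A,B,(A+B)/2,np.linalg.norm(A-B))
m=(A+B)/2;y=np.arctan2(-(B-A)[0],(B-A)[1]);print('yaw',y,'origin',m-22*np.array([np.cos(y),np.sin(y),0]))
# base plate screws?
for uv in ((216,135),(346,136)):print(onz(c,uv,12))
# reel top, white
print(onz(c,(45,239),56))
for uv in ((204,265),(358,266),(222,191),(342,191)):
    print(uv,[ (RS.T@(onz(c,uv,z)-O)).round(1).tolist() for z in (200,215,230)])
E
```

```text
[ 624.71870618 -216.88724058  157.        ] [655.76934703 -52.17247234 157.        ] [ 640.24402661 -134.52985646  157.        ] 167.6159216018849
yaw -0.18632499300386493 origin [ 618.62481009 -130.45438384  157.        ]
[682.81543785 -48.96428339  12.        ]
[ 649.41392871 -230.16476528   12.        ]
[585.61834478 207.50365861  56.        ]
(204, 265) [[-65.0, 70.3, 200.0], [-58.4, 66.5, 215.0], [-51.9, 62.8, 230.0]]
(358, 266) [[-65.1, -72.4, 200.0], [-58.5, -68.3, 215.0], [-51.9, -64.2, 230.0]]
(222, 191) [[4.7, 51.1, 200.0], [7.4, 48.4, 215.0], [10.2, 45.6, 230.0]]
(342, 191) [[5.3, -53.8, 200.0], [8.0, -50.8, 215.0], [10.7, -47.7, 230.0]]
```

```bash
cat >> h.py <<'E'
YAW=-.184; O=np.array([618,-130,0.]); RS=Rm([0,0,YAW])
E
python3 - <<'E'
from h import *
plan(L(-25,0,217),RS[:2,1])
H=118
for th in (1.13,1.05,.97,.89,.81,.73,.65,.57,.49,.41,.33,.25,.17,.1,.05):
    x=-5-100*np.cos(th)+2.5*np.sin(th)+8; z=H+100*np.sin(th)+2.5*np.cos(th)+8
    print(th,'down',round((217-z)/300,3),'fwd',round((-25-x)/300,3), round(x),round(z))
E
```

```text
opt turn [-0.997 -0.001  0.001]
  opt turn [0.003 0.001 0.   ]
turn [0.003 0.001 0.   ] shift [ 0.2844 -0.0007  0.0264] at [ 601.3 -127.1  302.3] j6 1.48
1.13 down -0.002 fwd 0.041 -37 218
1.05 down 0.01 fwd 0.065 -45 214
0.97 down 0.024 fwd 0.088 -51 210
0.89 down 0.039 fwd 0.11 -58 205
0.81 down 0.056 fwd 0.13 -64 200
0.73 down 0.075 fwd 0.15 -70 195
0.65 down 0.095 fwd 0.167 -75 189
0.57 down 0.116 fwd 0.183 -80 182
0.49 down 0.139 fwd 0.197 -84 175
0.41 down 0.163 fwd 0.209 -88 168
0.33 down 0.187 fwd 0.219 -91 161
0.25 down 0.213 fwd 0.228 -93 153
0.17 down 0.239 fwd 0.234 -95 145
0.1 down 0.262 fwd 0.238 -96 138
0.05 down 0.278 fwd 0.239 -97 133
```

```bash
python3 -m handwheel '[[0.003,0,0,0.1,0,0.005,0],[0.003,0,0,0.2,0,0.015,0],[0.003,0,0,0.284,0,0.026,0],[0.003,0,0,0.284,0,0.026,0]]' && python3 - <<'E'
from h import *
plan(L(-25,0,217),RS[:2,1])
a=camera('side')[100:280,180:360,::-1]
cv2.imwrite('pics/d2.png',cv2.resize(a,None,fx=3,fy=3))
E
```

```text
clock: 2.25
eef_pos: [592.1, -126.9, 216.1]
eef_rot: [-0.247, 1.566, 2.708]
wrist_force: [0.9, 1.0, 0.2]
finger_gap: 0.4
  opt turn [ 0.999  0.001 -0.002]
  opt turn [-0.001  0.001  0.   ]
turn [-0.001  0.001  0.   ] shift [-0.003  -0.0056 -0.0035] at [ 592.1 -126.9  216.1] j6 1.49
```

View pics/d2.png

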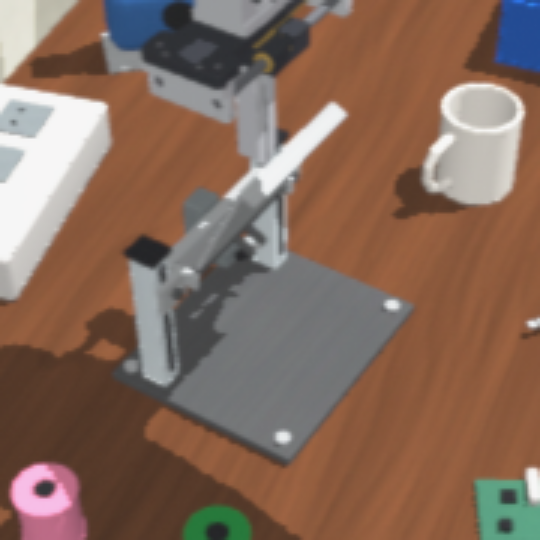

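The closed fingers at (257,120) hang just behind the rest's free edge without touching it. I start pushing along the arc.

```bash
python3 -m handwheel '[[0,0,0,0,0,0.015,0],[0,0,0,0,0,0.03,0],[0,0,0,0,0,0.045,0],[0,0,0,0.005,0,0.055,0]]'
```

```text
clock: 2.8
eef_pos: [577.1, -123.9, 217.2]
eef_rot: [-2.411, 1.57, 0.544]
wrist_force: [5.4, -1.8, 1.9]
finger_gap: 0.6
```

```bash
python3 -m handwheel '[[0,0,0,0.01,0,0.012,0],[0,0,0,0.024,0,0.034,0],[0,0,0,0.039,0,0.056,0],[0,0,0,0.056,0,0.076,0]]';python3 -m handwheel '[[0,0,0,0.018,0,0.02,0],[0,0,0,0.038,0,0.037,0],[0,0,0,0.059,0,0.053,0]]'
```

```text
clock: 3.3
eef_pos: [555.3, -119.8, 201.3]
eef_rot: [-3.058, 1.566, -0.103]
wrist_force: [7.6, -1.8, 4.5]
finger_gap: 0.6
clock: 3.68
eef_pos: [541.0, -117.2, 184.7]
eef_rot: [-3.136, 1.56, -0.181]
wrist_force: [11.7, -1.6, 4.7]
finger_gap: 0.5
```

```bash
python3 - <<'E'
from h import *
st=telemetry.read_state();print(st['wrist_force'],RS.T@(st['eef_pos']-O))
a=camera('side')[100:280,180:360,::-1]
b=camera('scene')[150:290,190:310,::-1]
cv2.imwrite('pics/d3.png',np.hstack([cv2.resize(a,(450,450)),cv2.resize(b,(340,450))]))
E
```

```text
[11.68968721 -1.56051461  4.68060728] [-78.03307303  -1.54508349 184.74939278]
```

View pics/d3.png

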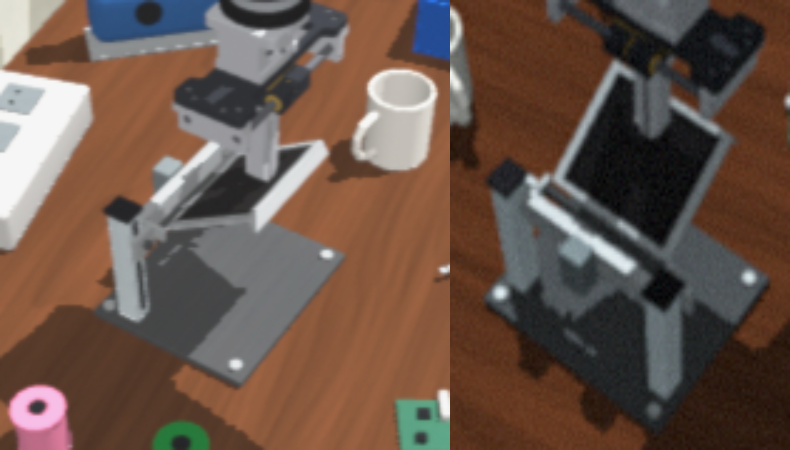

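The fingertips press the mat near the free edge, side crop (262,178), and the rest is about half-way down. Continuing.

```bash
python3 -m handwheel '[[0,0,0,0.017,0,0.011,0],[0,0,0,0.033,0,0.02,0],[0,0,0,0.056,0,0.033,0]]';python3 -m handwheel '[[0,0,0,0.02,0,0.008,0],[0,0,0,0.038,0,0.013,0],[0,0,0,0.055,0,0.018,0]]'
```

```text
clock: 4.15
eef_pos: [532.3, -115.6, 168.9]
eef_rot: [3.13, 1.556, -0.198]
wrist_force: [9.1, -1.9, 5.8]
finger_gap: 0.4
clock: 4.53
eef_pos: [527.3, -114.6, 152.7]
eef_rot: [3.125, 1.555, -0.203]
wrist_force: [2.9, -0.3, 2.3]
finger_gap: 0.1
```

```bash
python3 -m handwheel '[[0,0,0,0.017,0,0.004,0],[0,0,0,0.03,0,0.006,0]]';python3 - <<'E'
from h import *
a=camera('side')[100:280,180:360,::-1]
b=camera('scene')[150:290,190:310,::-1]
cv2.imwrite('pics/d4.png',np.hstack([cv2.resize(a,(450,450)),cv2.resize(b,(340,450))]))
E
```

```text
clock: 4.78
eef_pos: [525.1, -114.2, 142.9]
eef_rot: [3.131, 1.556, -0.196]
wrist_force: [-0.3, 0.4, 0.1]
finger_gap: 0.3
```

View pics/d4.png

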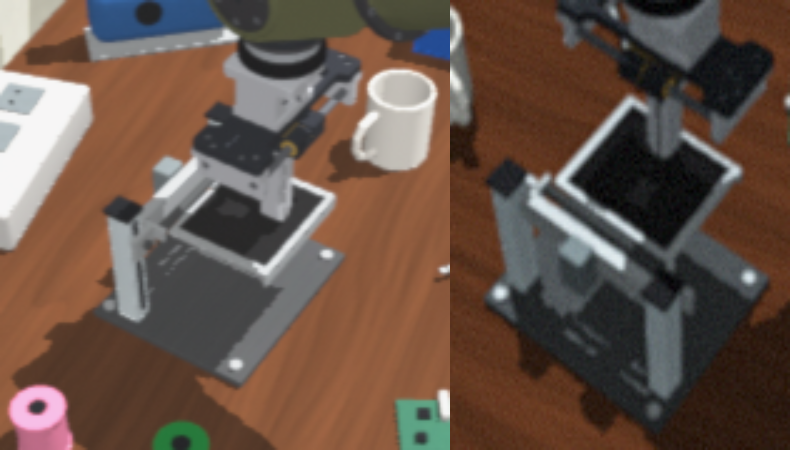

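The force has gone to zero and the rest looks level. I feel down for its surface to check that it is home and to measure its height.

```bash
python3 -m handwheel '[[0,0,0,0.014,0,0,0],[0,0,0,0.022,0,0,0]]';python3 -m handwheel '[[0,0,0,0.008,0,0,0]]'
```

```text
clock: 5.12
eef_pos: [525.1, -114.2, 135.8]
eef_rot: [3.136, 1.557, -0.191]
wrist_force: [0.0, -0.7, 0.7]
finger_gap: 0.5
clock: 5.25
eef_pos: [525.4, -114.2, 135.1]
eef_rot: [3.126, 1.556, -0.201]
wrist_force: [-13.8, 4.2, 35.9]
finger_gap: 0.3
```

```bash
python3 -m handwheel '[[0,0,0,-0.05,0,0,0],[0,0,0,-0.2,0,0,0]]';python3 - <<'E'
from h import *
st=telemetry.read_state();print(st['eef_pos'],st['wrist_force'])
D=camera('side')[:,:,::-1];S=camera('scene')[:,:,::-1]
cv2.imwrite('pics/side5.png',D);cv2.imwrite('pics/scene5.png',S)
a=D[100:280,180:360]
b=S[150:290,190:310]
cv2.imwrite('pics/d5.png',np.hstack([cv2.resize(a,(450,450)),cv2.resize(b,(340,450))]))
E
```

```text
clock: 5.5
eef_pos: [523.7, -113.8, 194.4]
eef_rot: [-3.131, 1.56, -0.175]
wrist_force: [0.4, 0.1, -0.2]
finger_gap: 0.4
[ 523.68195405 -113.84666889  194.38427694] [ 0.42354441  0.05610235 -0.19992789]
```

View pics/d5.png

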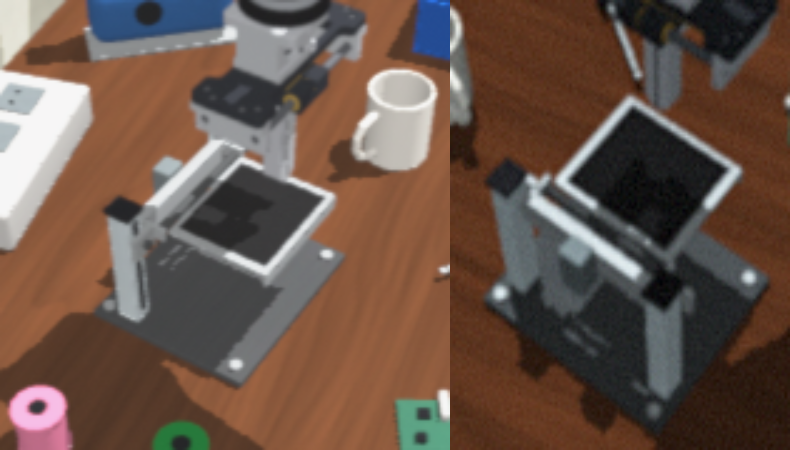

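The rest stays level after release. Now I check its height and centre from the free-edge corners and plan the reel grasp.

```bash
python3 - <<'E'
from h import *
cs,cd=calibration('scene'),calibration('side')
r=lambda c:RS.T@(c-O)
A,e1=tri(cs,(292.4,203.5),cd,(286,208.8));B,e2=tri(cs,(254.2,180.5),cd,(313.2,178.8))
print(r(A),e1,r(B),e2)
for nm,c,uv in(('s',cs,(292.4,203.5)),('s',cs,(254.2,180.5)),('d',cd,(286,208.8)),('d',cd,(313.2,178.8))): print(nm,r(onz(c,uv,127)))
plan((584,207,35+11-22-0),None)
import math
C=np.array([584,207.])
N={'g1':(528,111),'g2':(544,301),'g3':(675,214),'pink':(663,122),'flat':(425,125),'jar':(454,288)}
for k,v in N.items(): d=np.array(v)-C;print(k,np.linalg.norm(d).round(),np.degrees(math.atan2(d[1],d[0])).round())
E
```

```text
[-122.25547718   62.79725522  124.13790158] 4.497614312468299 [-124.41691734  -61.92580886  123.09446802] 2.049693704967069
s [-119.03286353   66.21748485  127.        ]
s [-121.23910919  -58.71915365  127.        ]
d [-123.78184635   62.39431973  127.        ]
d [-126.35391922  -59.44712546  127.        ]
turn [0. 0. 0.] shift [ 0.5843 -1.0894  0.0208] at [ 526.1 -114.5  199.7] j6 1.47
g1 111.0 -120.0
g2 102.0 113.0
g3 91.0 4.0
pink 116.0 -47.0
flat 179.0 -153.0
jar 153.0 148.0
```

```bash
python3 -m handwheel '[[0,0,0,-0.03,-0.15,0,0.5],[0,0,0,-0.03,-0.33,0,0.9],[0,0,0,0,-0.5,0,0.9],[0,0,0,0.03,-0.7,0.01,0.9],[0,0,0,0.05,-0.87,0.02,0.9],[0,0,0,0.1,-0.98,0.02,0.9],[0,0,0,0.1,-1,0.02,0.9],[0,0,0,0.1,-1,0.02,0.9]]' 15;python3 - <<'E'
from h import *
plan((584,207,150),RS[:2,1])
c=calibration('wrist');print(c)
cv2.imwrite('pics/w6.png',camera('wrist')[:,:,::-1])
E
```

```text
clock: 6.6
eef_pos: [576.3, 180.9, 169.4]
eef_rot: [3.093, 1.549, -0.234]
wrist_force: [-0.2, 0.0, -0.6]
finger_gap: 76.8
  opt turn [ 0.999 -0.001  0.011]
  opt turn [-0.    -0.007 -0.   ]
turn [-0.    -0.007 -0.   ] shift [ 0.0646 -0.0902 -0.008 ] at [576.3 180.9 169.4] j6 2.01
{'fov_y': 67.13133901824864, 'cx': 277.78054919645376, 'cy': 209.66152878483658, 'position': array([639.78172194, 169.62937069, 342.00464811]), 'attitude': array([ 2.92760286e+00,  2.00889241e-04, -1.75821933e+00])}
```

View pics/w6.png

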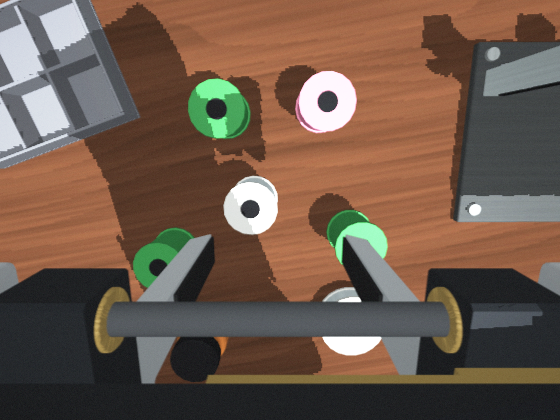

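The white reel's top centre is at (250,209), between the open fingers and clear of the green and pink neighbours.

```bash
python3 - <<'E'
from h import *
c={'fov_y': 67.13133901824864, 'cx': 277.78054919645376, 'cy': 209.66152878483658, 'position': np.array([639.78172194, 169.62937069, 342.00464811]), 'attitude': np.array([ 2.92760286e+00,  2.00889241e-04, -1.75821933e+00])}
P=onz(c,(250,209),56);print(P)
plan((584.5,207,90),RS[:2,1]);plan((P[0],P[1],90),RS[:2,1])
E
```

```text
[584.12573902 206.38034278  56.        ]
  opt turn [ 0.999 -0.     0.011]
  opt turn [-0.001 -0.007 -0.   ]
turn [-0.001 -0.007 -0.   ] shift [ 0.2655 -0.0921 -0.0045] at [576.3 180.5 169.6] j6 2.01
  opt turn [ 0.999 -0.     0.011]
  opt turn [-0.001 -0.007 -0.   ]
turn [-0.001 -0.007 -0.   ] shift [ 0.2655 -0.0898 -0.0037] at [576.3 180.5 169.6] j6 2.01
```

```bash
python3 -m handwheel '[[0,-0.004,0,0.07,-0.05,-0.002,0.9],[0,-0.007,0,0.14,-0.09,-0.004,0.9],[0,-0.007,0,0.22,-0.091,-0.004,0.9],[0,-0.007,0,0.265,-0.091,-0.004,0.9],[0,-0.007,0,0.265,-0.091,-0.004,0.9]]';python3 - <<'E'
from h import *
plan((584.3,206.7,23.5),RS[:2,1])
E
```

```text
clock: 7.28
eef_pos: [584.2, 205.9, 89.9]
eef_rot: [1.085, 1.569, -2.244]
wrist_force: [0.2, -0.8, 0.2]
finger_gap: 84.7
  opt turn [ 0.999 -0.001 -0.   ]
  opt turn [-0.001  0.    -0.   ]
turn [-0.001  0.    -0.   ] shift [ 2.215e-01 -3.100e-03  1.000e-04] at [584.2 205.9  89.9] j6 2.04
```

```bash
python3 -m handwheel '[[0,0,0,0.08,-0.003,0,0.9],[0,0,0,0.16,-0.003,0,0.9],[0,0,0,0.21,-0.003,0,0.9],[0,0,0,0.221,-0.003,0,0.9],[0,0,0,0.221,-0.003,0,0.9]]';python3 -m handwheel '[[0,0,0,0,0,0,0.6],[0,0,0,0,0,0,0.52],[0,0,0,0,0,0,0.3],[0,0,0,0,0,0,0.3],[0,0,0,0,0,0,0.3],[0,0,0,0,0,0,0.3],[0,0,0,0,0,0,0.3]]' 20;python3 - <<'E'
from h import *
cv2.imwrite('pics/w7.png',camera('wrist')[:,:,::-1])
E
```

```text
clock: 7.9
eef_pos: [584.8, 206.7, 24.5]
eef_rot: [1.878, 1.57, -1.451]
wrist_force: [-0.7, 1.2, -0.0]
finger_gap: 84.4
clock: 8.78
eef_pos: [584.8, 206.6, 24.6]
eef_rot: [2.017, 1.57, -1.312]
wrist_force: [-1.3, -1.7, 2.8]
finger_gap: 50.0
```

View pics/w7.png

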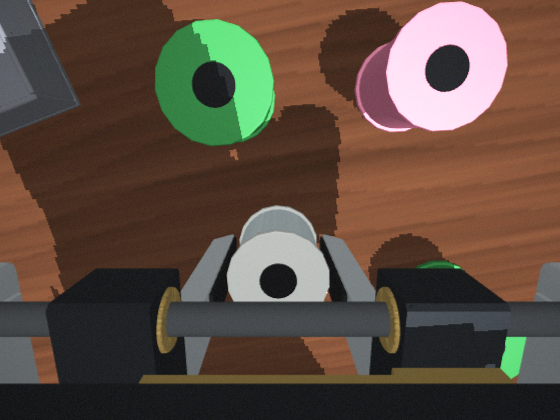

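The reel sits between the pads with the gap at 50.0 mm and its top centre at (278,281). I lift it and check the hold.

```bash
python3 - <<'E'
from h import *
c=calibration('wrist');print(onz(c,(278,281),56),telemetry.read_state()['eef_pos'])
E
python3 -m handwheel '[[0,0,0,-0.05,0,0,0.3],[0,0,0,-0.15,0,0,0.3],[0,0,0,-0.33,0,0,0.3],[0,0,0,-0.5,0.02,0,0.3],[0,0,0,-0.6,0.1,0,0.3],[0,0,0,-0.6,0.1,0,0.3]]' 25;python3 - <<'E'
from h import *
S=telemetry.read_state();print(S['wrist_force'],S['finger_gap'])
plan(L(-68,0,215),RS[:2,1])
E
```

```text
[584.36020404 207.38440508  56.        ] [584.79672257 206.66857329  24.60758912]
clock: 9.57
eef_pos: [579.8, 176.7, 207.8]
eef_rot: [-2.914, 1.566, 0.039]
wrist_force: [0.4, -0.3, -3.0]
finger_gap: 49.5
[ 0.38475866 -0.31209468 -2.97670033] 49.543860349309675
  opt turn [0.999 0.001 0.002]
  opt turn [-0.001 -0.002  0.   ]
turn [-0.001 -0.002  0.   ] shift [-0.0247  0.9813 -0.09  ] at [579.8 176.7 207.8] j6 2.0
```

```bash
python3 -m handwheel '[[0,0,0,-0.02,0.12,-0.01,0.3],[0,0,0,-0.02,0.3,-0.03,0.3],[0,0,0,-0.02,0.48,-0.05,0.3],[0,0,0,-0.02,0.66,-0.07,0.3],[0,-0.002,0,-0.025,0.82,-0.09,0.3],[0,-0.002,0,-0.025,0.93,-0.09,0.3],[0,-0.002,0,-0.025,0.978,-0.09,0.3],[0,-0.002,0,-0.025,0.978,-0.09,0.3],[0,-0.002,0,-0.025,0.978,-0.09,0.3]]';python3 - <<'E'
from h import *
plan(L(-68,1,165),RS[:2,1])
c=calibration('wrist');print(c)
cv2.imwrite('pics/w8.png',camera('wrist')[:,:,::-1])
a=camera('side')[100:280,180:360,::-1]
b=camera('scene')[150:290,190:310,::-1]
cv2.imwrite('pics/d8.png',np.hstack([cv2.resize(a,(450,450)),cv2.resize(b,(340,450))]))
E
```

```text
clock: 10.7
eef_pos: [551.5, -115.4, 214.8]
eef_rot: [-0.626, 1.568, 2.328]
wrist_force: [0.7, 0.5, -2.4]
finger_gap: 50.1
  opt turn [ 0.999  0.001 -0.001]
  opt turn [-0.001  0.001  0.   ]
turn [-0.001  0.001  0.   ] shift [ 0.166   0.0044 -0.0004] at [ 551.5 -115.4  214.8] j6 1.49
{'fov_y': 67.13133901824864, 'cx': 277.78054919645376, 'cy': 209.66152878483658, 'position': array([ 618.96106861, -127.98849819,  385.87184232]), 'attitude': array([ 2.90394136e+00,  2.66579498e-03, -1.76019052e+00])}
```

View pics/w8.png

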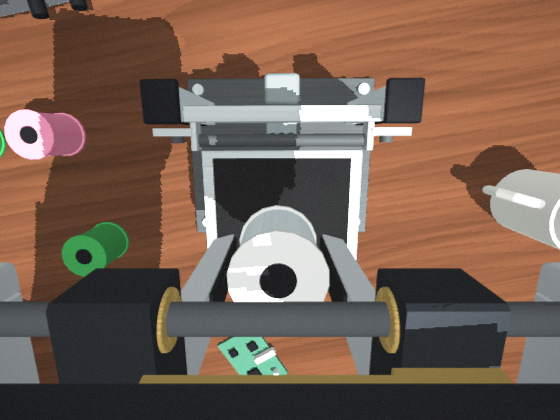

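View pics/d8.png

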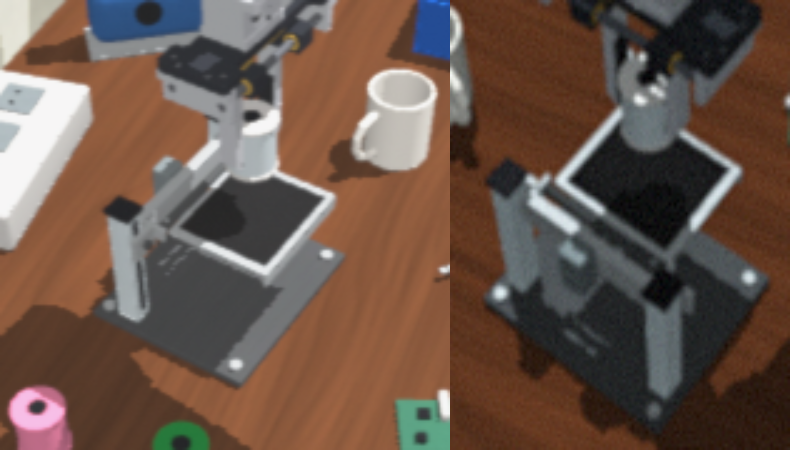

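The reel hangs over the rest, centred between the mat's edges (204 and 362 at the rear edge, row 152). I confirm the rest's centre from this picture.

```bash
python3 - <<'E'
from h import *
c={'fov_y': 67.13133901824864, 'cx': 277.78054919645376, 'cy': 209.66152878483658,'position': np.array([ 618.96106861, -127.98849819,  385.87184232]), 'attitude': np.array([ 2.90394136e+00,  2.66579498e-03, -1.76019052e+00])}
for uv in ((204,150),(362,150),(362,240),(208,240)): print(RS.T@(onz(c,uv,127.3)-O))
print('reel',RS.T@(onz(c,(278,281),214.8+31.4)-O))
E
```

```text
[-12.39040157  62.26422919 127.3       ]
[-13.05812201 -64.74408238 127.3       ]
[-89.24078724 -69.10101988 127.3       ]
[-88.64823027  63.41689912 127.3       ]
reel [-68.50867673   2.79298854 246.2       ]
```

```bash
python3 -m handwheel '[[0,0.001,0,0.05,0.009,0,0.3],[0,0.001,0,0.1,0.009,0,0.3],[0,0.001,0,0.15,0.009,0,0.3],[0,0.001,0,0.185,0.009,0,0.3],[0,0.001,0,0.196,0.009,0,0.3],[0,0.001,0,0.196,0.009,0,0.3],[0,0.001,0,0.196,0.009,0,0.3]]';python3 - <<'E'
from h import *
S=telemetry.read_state();print(S['wrist_force'],S['eef_pos'],RS.T@(S['eef_pos']-O),S['eef_rot'])
E
```

```text
clock: 11.72
eef_pos: [551.2, -118.2, 156.7]
eef_rot: [-2.699, 1.568, 0.255]
wrist_force: [-0.2, -0.3, -3.1]
finger_gap: 49.6
[-0.22336935 -0.26009655 -3.13415479] [ 551.17625273 -118.2338992   156.7203041 ] [-67.8485098  -0.6588215 156.7203041] [-2.69885747  1.56813493  0.2553695 ]
```

```bash
python3 -m handwheel '[[0,0,0,0.005,0,0,0.3],[0,0,0,0.01,0,0,0.3],[0,0,0,0.01,0,0,0.3]]'; python3 -m handwheel '[[0,0,0,0.003,0,0,0.3],[0,0,0,0.003,0,0,0.3]]'
```

```text
clock: 12.1
eef_pos: [551.1, -118.2, 153.6]
eef_rot: [-2.655, 1.568, 0.299]
wrist_force: [1.0, -0.6, -3.2]
finger_gap: 50.0
clock: 12.35
eef_pos: [551.1, -118.2, 152.6]
eef_rot: [-2.643, 1.568, 0.311]
wrist_force: [0.1, 0.8, -2.6]
finger_gap: 49.7
```

```bash
python3 -m handwheel '[[0,0,0,0.002,0,0,0.3],[0,0,0,0.002,0,0,0.3]]'; 
```

```text
clock: 12.6
eef_pos: [551.2, -118.2, 152.1]
eef_rot: [-2.69, 1.568, 0.264]
wrist_force: [1.0, -0.1, -0.6]
finger_gap: 49.6
```

```bash
python3 -m handwheel '[[0,0,0,0.001,0,0,0.3],[0,0,0,0.001,0,0,0.3]]'; 
```

```text
clock: 12.85
eef_pos: [551.2, -118.3, 152.1]
eef_rot: [-2.735, 1.568, 0.219]
wrist_force: [-0.8, 0.8, 1.0]
finger_gap: 49.5
```

The reel is seated, with the wrist force gone from -3 N to about +1 N. I open gently and look before withdrawing.

```bash
python3 -m handwheel '[[0,0,0,0,0,0,0.54],[0,0,0,0,0,0,0.58],[0,0,0,0,0,0,0.65],[0,0,0,0,0,0,0.72],[0,0,0,0,0,0,0.72],[0,0,0,0,0,0,0.72]]';python3 - <<'E'
from h import *
cv2.imwrite('pics/w9.png',camera('wrist')[:,:,::-1])
a=camera('side')[100:280,180:360,::-1]
b=camera('scene')[150:290,190:310,::-1]
cv2.imwrite('pics/d9.png',np.hstack([cv2.resize(a,(450,450)),cv2.resize(b,(340,450))]))
E
```

```text
clock: 13.6
eef_pos: [551.2, -118.2, 152.1]
eef_rot: [-2.721, 1.568, 0.234]
wrist_force: [0.6, -0.8, -0.1]
finger_gap: 67.9
```

View pics/w9.png

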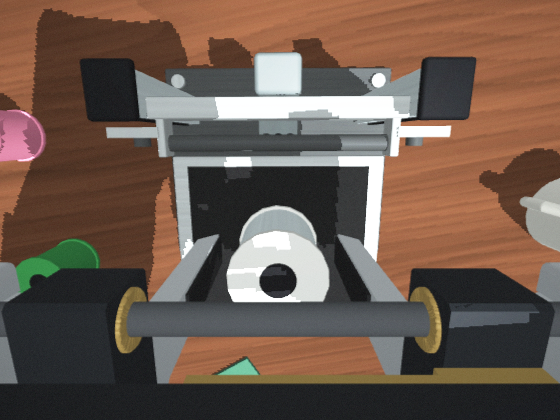

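View pics/d9.png

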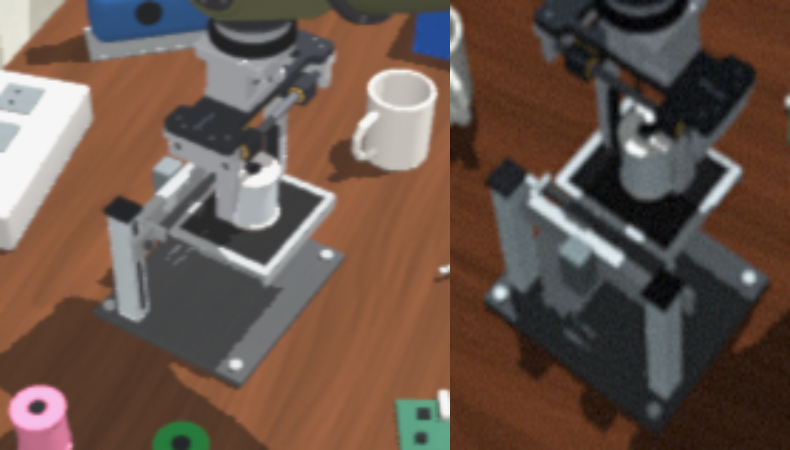

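The reel stands on the rest with both fingers clear, top centre (278,281) in the wrist view. Withdrawing straight up.

```bash
python3 -m handwheel '[[0,0,0,-0.03,0,0,0.75],[0,0,0,-0.12,0,0,0.8],[0,0,0,-0.25,0,0,0.8],[0,0,0,-0.4,0,0,0.8],[0,0,0,-0.45,0,0,0.8],[0,0,0,-0.45,0.3,0.2,0.8],[0,0,0,-0.45,0.4,0.4,0.8],[0,0,0,-0.45,0.4,0.6,0.8],[0,0,0,-0.45,0.4,0.6,0.8]]';python3 - <<'E'
from h import *
D=camera('side')[:,:,::-1];S=camera('scene')[:,:,::-1]
cv2.imwrite('pics/side10.png',D)
cv2.imwrite('pics/scene10.png',S)
a=D[100:280,180:360];b=S[150:290,190:310]
cv2.imwrite('pics/d10.png',np.hstack([cv2.resize(a,(450,450)),cv2.resize(b,(340,450))]))
print(telemetry.read_state()['wrist_force'])
E
```

```text
clock: 14.88
eef_pos: [349.3, -202.7, 286.1]
eef_rot: [-2.604, 1.568, 0.349]
wrist_force: [0.1, -0.7, 0.5]
finger_gap: 75.3
[-0.14293532  0.18502001 -0.12926454]
```

View pics/d10.png

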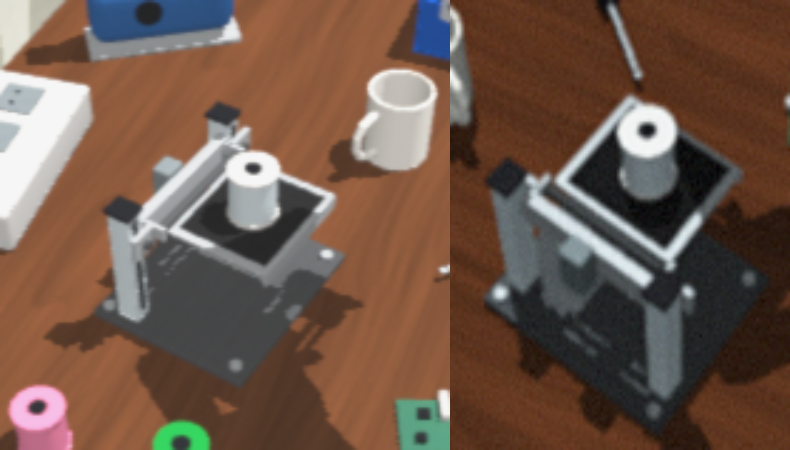

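View pics/scene10.png

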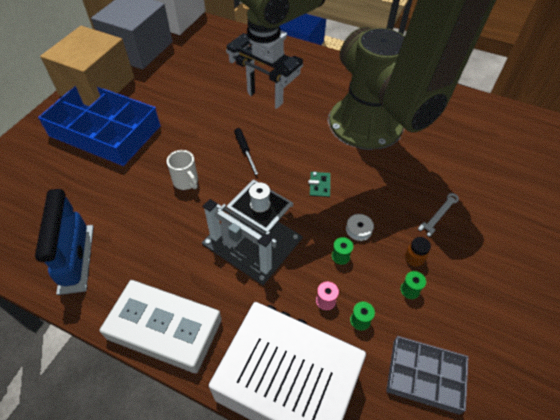

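The reel stands upright on the level rest, and the flat reel (360,227), jar (420,250) and mug (183,168) are unmoved. I make one numeric check of the reel, then hand in.

```bash
python3 - <<'E'
from h import *
for n,uv in (('scene',(259.9,190.4)),('side',(180+253/2.5,100+167/2.5))): print(n,RS.T@(onz(calibration(n),uv,183)-O))
from cell import order
print(order.sign_off())
E
```

```text
scene [-69.04773476   1.98811875 183.        ]
side [-70.99967114  -0.63463445 183.        ]
the job is handed in; nothing more can be done
None
```

The rest is home and level against its stop, and the tall white solder reel stands upright on the middle of it. The job was handed in at about 15 s.

- **Over the 30 N limit once:** with the rest already home, I touched it with the fingertips to measure its height. That reading spiked to about 36 N vertically, or 39 N in total, on the rest near its free edge. I backed off at once and the rest stayed home. During the push itself the readings at the end of each move peaked at about 13 N.
- **Reel placement:** I gripped the reel at 20 to 25 N and lowered it in small steps. The wrist force went from -3 N (the reel's weight) to about +1 N at contact, and then I let go.
- **Last checks:** the scene and side views put the reel's centre within about 3 mm of the rest's middle. The flat reel, jar and mug look unmoved in the last scene picture. The gripper is clear and the wrist force is near zero.
- **Disagreement between measurements:** the two fixed cameras placed heights 3 to 5 mm too low, so I set the reel down using the height found by touch (load side at about 127 mm). The reel made contact at that height.

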